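# Tip the carton down and square it to the stop rail

### The job

The flat white carton stands on edge in front of the low aluminium stop rail, its printed face turned away from the rail. Push it over with the fingers so that it lies flat on the bench with the printed face up, then slide it gently up to the rail until its whole leading edge is flush against the rail, with neither end sticking out past the rail's ends. Only push, never grip or lift the carton, and leave the beaker, the amber dropper bottle and the round tin that stand beside it where they are.

Things in the scene. Friction and masses are not known exactly. Their poses are not given: they have to be found in the camera images.
- carton: Loose white carton, 118 x 168 x 25 mm, 0.13 to 0.27 kg. Origin: centre of its plain back. Its z points out through the printed face, x along the 118 mm side, y along the 168 mm side. Starts on a 168 mm edge, 118 mm tall: x up (pitch -90 deg: take roll and yaw together), z level, away from the rail; back 150-175 mm from the rail. Lying printed face up, z is up, x towards the rail.
- carton_top_left (a point): corner of the carton's plain back at its x = +59 mm, y = +84 mm: at the start a top corner (118 mm high); lying printed face up, one lower end of the leading edge that meets the rail
- carton_top_right (a point): the other such corner, at the carton's x = +59 mm, y = -84 mm
- carton_middle (a point): centre of the carton's volume, 12.5 mm from each broad face: 59 mm above the bench while it stands, 12.5 mm when it lies flat. Pushed near the top of the printed face, the carton pivots on its lower edge; once the top has gone about 25 mm it falls by itself, its lower edge staying roughly where it was
- stop_rail: Low aluminium angle rail with red end caps, fixed to the bench: 216 mm long over the caps, 18 mm high, with a 35 mm deep foot and two black knobs (17 mm high) behind. Origin: middle of its working face at bench level. Its y runs along the rail; its x points square through the face away from the robot, so the carton comes from -x; its z is up. Rigid; over 40 N would crush the carton.
- beaker: small glass beaker, 45 mm across, 60 mm tall, loose; origin: centre of its underside, z up
- amber_bottle: amber dropper bottle with black dropper cap, 33 mm across, 102 mm tall, loose; origin: centre of its underside, z up
- septa_tin: round white tin with green lid, 46 mm across, 19 mm tall, loose; origin: centre of its underside, z up
Things that resemble listed ones, but are neither listed nor needed, are in the scene too. Of the things that look like the amber_bottle, take the one that is farthest to the robot's right at the start.

How it is judged:
By the outcome, as a careful person would: the job done as asked, in the order asked, and still so for the second after the job is handed in, with the robot touching nothing.
It also fails if it takes over 42 s, if anything falls off the work surface, if the arm or the gripper's body presses on something with over 40 N, if the wrist force passes 120 N, or if a joint passes its speed limit or range.

### The arm

A 7-joint arm with a two-finger parallel gripper is mounted at the origin on a cart in front of the work surface, level with it; the furniture and walls round the work are solid. World frame = base frame: x ahead of the robot, y to its left, z up, the work surface at z = 0. Lengths are in mm, angles in degrees, forces in N, time in s.
With the tool pointing down it reaches from about 400 to 850 mm from the base axis. Payload 6.9 kg.
Tool frame: the origin (TCP) lies midway between the tips of the shut fingers; the grasp point (between the pads) lies 19 mm behind it; z points along the fingers, y is the line along which they close (so a half turn about z gives the same grasp; the last joint's range is limited). The gripper opens to 85 mm and grips with 20 to 120 N. Pads are 22 mm wide; open, the fingers measure 114 mm over their backs; the gripper's body (76 mm by 85 mm) begins 54 mm behind the grasp point. The pads swing forward as they close: fully open they stand 13 mm farther back than shut.
Start: joints at [-63.971, 29.078, -13.613, 85.955, 7.202, 65.827, -8.869], TCP at [213.624, 587.347, 231.275] pointing down, gripper open.
Joint ranges: [-176.47, 176.47], [-13.61, 117.27], [-81.72, 77.17], [0.22, 143.17], [-87.28, 267.28], [10, 112.55], [-165.47, 165.47]. Speed limits (degrees/s): [136.94, 136.94, 180, 180, 180, 180, 180].

### API

Orientations are given as a 3x3 rotation matrix whose columns are the frame's x, y, z axes.
In Python, from bench import ctrl gives the robot as it stands. Calls block until the motion is done:
- ctrl.movep(position, orientation): joint-space move of the TCP to a pose.
- ctrl.move_straight(position, orientation=None, velocity=150, until_force=None): straight line of the TCP; orientation=None keeps the orientation; velocity is the mean speed in mm/s. With until_force (N) it stops when the force on the tool has changed by that much, and returns True; else False.
- ctrl.set_joints(angles): joint-space move.
- ctrl.release() and ctrl.grab(squeeze=None): open the fingers fully, or close them until they stop; squeeze is the grip in N (None keeps the last).
- ctrl.sleep(seconds).
- ctrl.ik(position, orientation): joint angles nearest the present ones, or None.
- ctrl.state(): the state.
- ctrl.get_image(name): name is "side" or "top" or "wrist"; returns (picture, depth): 480x640x3 uint8, red, green, blue; 480x640 float32, mm along the optical axis (not along the pixel's ray), 0 where there is no reading.
- ctrl.camera_model(name): a dict with "intrinsics" (3x3 intrinsics, pixels), "k1" (the pictures are not rectified: a ray, as slopes to the right and down, at radius r is drawn at 1 + k1 r^2 times it, then the intrinsics apply), "R" (3x3) and "t" (3): a world point X has camera coordinates R X + t; the wrist camera has in their place "T_tool_cam" (4x4, takes a point from camera to tool coordinates, whose origin is the TCP and whose axes are the flange's). Camera axes: x right, y down, z forward; pixel columns grow to the right and rows downward; lengths in mm; the calibration is good to about 2 mm. A picture is of the moment at which its call begins: read the wrist's pose just before it. camera_model takes no time and is no camera call.
A pose or a line that the arm cannot do raises ctrl.MotionError and nothing moves.
- ctrl.sign_off(): hands the job in; it is judged then, once.
The state is a dict: "time": time; "joints": joint angles; "joint_vel": joint speeds; "tau": joint torques, N m; "ee_pos": TCP position; "eef_rot": TCP orientation; "ft_force": force on the tool from outside, world axes, zero at the start; "wrist_torque": the same for the moment, N m; "gripper_width": finger opening in mm; "grasp_force": force on a finger pad.
Only numpy, scipy, OpenCV 4.12 (cv2) and the standard library are available. Lean on these libraries where they do the work, as an engineer would, in place of code of your own. Each camera call takes 0.05 s, during which the arm holds its last target. There are 200 camera calls.

## Working session

There is one attempt and no reset: what is moved stays moved. The work goes in short steps, each a Python script; the robot and the scene stay as the last script left them, time stands still between calls to the robot, and variables do not carry over. Pictures are saved under pics/ and viewed, at most 10 in all, crops included, and the job is handed in when it is done.

```bash
ls; mkdir -p pics; cat > h.py <<'E'
import numpy as np, cv2
from bench import ctrl
def cam(n):
    m=ctrl.camera_model(n); K=np.array(m["intrinsics"]); k1=m["k1"]
    if "R" in m: R=np.array(m["R"]);t=np.array(m["t"])
    else:
        s=ctrl.state(); T=np.array(m["T_tool_cam"]); Rt=np.array(s["eef_rot"]);p=np.array(s["ee_pos"])
        Rc=Rt@T[:3,:3]; c=Rt@T[:3,3]+p; R=Rc.T; t=-R@c
    return K,k1,R,t
def rays(c,uv):
    K,k1,R,t=c
    n=cv2.undistortPoints(np.array(uv,float).reshape(-1,1,2),K,np.array([k1,0,0,0.])).reshape(-1,2)
    d=np.c_[n,np.ones(len(n))]
    return -R.T@t, d@R, d   # centre, world dirs (z-depth scaled)
def onplane(c,uv,z):
    o,w,_=rays(c,uv); return o+w*((z-o[2])/w[:,2])[:,None]
def cloud(c,depth):
    v,u=np.mgrid[0:480,0:640]; o,w,_=rays(c,np.c_[u.ravel(),v.ravel()])
    return (o+w*depth.reshape(-1,1)).reshape(480,640,3)
def proj(c,X):
    K,k1,R,t=c
    return cv2.projectPoints(np.array(X,float).reshape(-1,1,3),cv2.Rodrigues(R)[0],t,K,np.array([k1,0,0,0.]))[0].reshape(-1,2)
def shot(n,name):
    c=cam(n); im,d=ctrl.get_image(n); cv2.imwrite(f"pics/{name}.png",im[...,::-1]); np.savez(f"pics/{name}.npz",d=d,im=im,K=c[0],k1=c[1],R=c[2],t=c[3]); return c,im,d
def load(name):
    z=np.load(f"pics/{name}.npz"); return (z['K'],float(z['k1']),z['R'],z['t']),z['im'],z['d']
E
python3 - <<'E'
from h import *
shot("side","s0");shot("top","t0")
for n in("side","top"):
    c=cam(n); print(n,-c[2].T@c[3],c[2][2])
print(ctrl.camera_model("wrist"))
E
```

```text
pics
side [  24.82908728 -705.02276594  914.06656317] [ 0.4148856   0.61579297 -0.66982756]
top [482.07888649  51.46328779 946.32322795] [ 0.07602652  0.02062746 -0.99689241]
{'intrinsics': array([[361.68676211,   0.        , 315.64055103],
       [  0.        , 361.68676211, 242.00349072],
       [  0.        ,   0.        ,   1.        ]]), 'k1': 0.014934197494571947, 'T_tool_cam': array([[-4.98729308e-04, -9.58683291e-01, -2.84475127e-01,
         7.24363018e+01],
       [ 9.99999755e-01, -6.17573903e-04,  3.28072959e-04,
         5.39037556e-01],
       [-4.90202479e-04, -2.84474894e-01,  9.58683365e-01,
        -1.42846045e+02],
       [ 0.00000000e+00,  0.00000000e+00,  0.00000000e+00,
         1.00000000e+00]])}
```

View pics/t0.png

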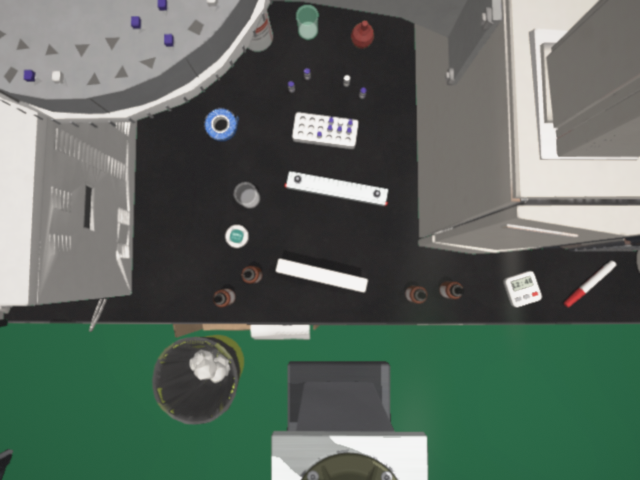

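View pics/s0.png

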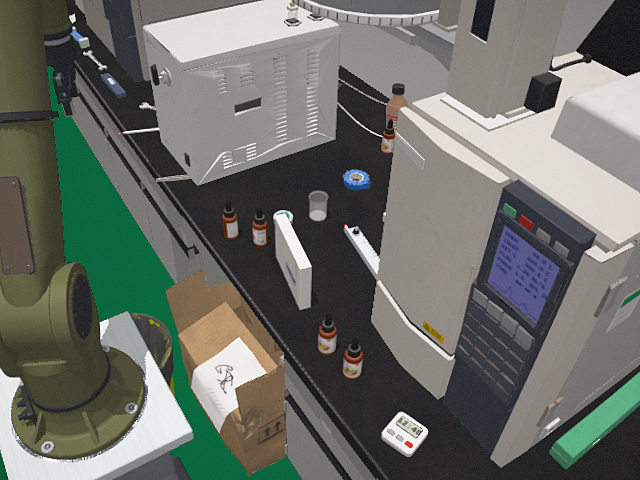

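The top view shows the rail from about (287,180) to (387,203) and the carton's top edge from (277,265) to (367,285). There are four amber bottles at (223,297), (251,274), (416,294) and (452,290), the beaker at (246,195) and the tin at (236,236). The side view shows the carton standing with its printed face towards the robot.

```bash
cat > m.py <<'E'
from h import *
def fit(P):
    r=cv2.minAreaRect(P[:,:2].astype(np.float32)); b=cv2.boxPoints(r); return r,b
def comp(mask,seed):
    n,l=cv2.connectedComponents(mask.astype(np.uint8)); v,u=np.where(l>0)
    i=np.argmin((u-seed[0])**2+(v-seed[1])**2); return l==l[v[i],u[i]]
E
python3 - <<'E'
from m import *
np.set_printoptions(precision=1,suppress=True)
c,im,d=load("t0"); P=cloud(c,d); 
print("bench z",[P[v,u,2].round(1) for u,v in((330,230),(200,260),(390,240),(270,220))])
w=(im.min(2)>150)
def rep(nm,m):
    p=P[m]; r,b=fit(p); print(nm,m.sum(),"z",np.percentile(p[:,2],[5,50,95]),"rect",r); print(b)
    z=np.median(p[:,2]); v,u=np.where(m); h=cv2.convexHull(np.c_[u,v].astype(np.int32))
    bb=cv2.boxPoints(cv2.minAreaRect(h)); print(" px",bb.ravel()); print(" on plane",onplane(c,bb,z).ravel())
z=P[...,2]
roi=np.zeros(z.shape,bool); roi[160:310,190:400]=1
rep("carton",comp(roi&(z>100)&(z<130)&w,(322,275)))
rep("rail",comp(roi&(z>8)&(z<30),(337,187)))
rep("railwhite",comp(roi&(z<40)&w,(337,190)))
for nm,s in(("beaker",(246,195)),("tin",(236,236)),("b1",(223,297)),("b2",(251,274)),("b3",(416,294)),("b4",(452,290))):
    roi=np.zeros(z.shape,bool); roi[s[1]-22:s[1]+22,s[0]-20:s[0]+22]=1
    m=comp(roi&(z>9)&(z<115)&~((z>100)&w),s);p=P[m]; print(nm,m.sum(),p.min(0),p.max(0),np.median(p,0))
# side
c2,i2,d2=load("s0"); P2=cloud(c2,d2)
p=P2[200:300,270:315].reshape(-1,3); p=p[(p[:,2]>112)&(p[:,2]<125)&(p[:,0]<480)]; print("side top",len(p),fit(p))
for nm,s in(("b1",(230,222)),("b2",(260,230)),("b3",(327,337)),("b4",(353,360)),("beaker",(318,205)),("tin",(283,216))): print(nm,P2[s[1],s[0]])
E
```

```text
bench z [np.float64(-0.1), np.float64(1.3), np.float64(1.9), np.float64(0.7)]
carton 1188 z [116.4 118.8 121.1] rect ((480.9784240722656, 55.425628662109375), (165.8728485107422, 24.22298812866211), 76.83177947998047)
[[450.3 -22.6]
 [473.9 -28.1]
 [511.7 133.4]
 [488.1 138.9]]
 px [275.8 271.  278.9 258.1 366.8 278.6 363.8 291.5]
 on plane [487.9 138.8 118.8 511.6 133.4 118.8 473.9 -28.1 118.8 450.4 -22.4 118.8]
rail 1 z [8.9 8.9 8.9] rect ((671.7352905273438, 28.620513916015625), (0.0, 0.0), 0.0)
[[671.7  28.6]
 [671.7  28.6]
 [671.7  28.6]
 [671.7  28.6]]
 px [334. 184. 334. 184. 334. 184. 334. 184.]
 on plane [671.7  28.6   8.9 671.7  28.6   8.9 671.7  28.6   8.9 671.7  28.6   8.9]
railwhite 1550 z [ 2.5  5.8 19.8] rect ((664.5947265625, 23.307083129882812), (214.57896423339844, 36.65788269042969), 78.9240493774414)
[[626.  -78.5]
 [662.  -85.5]
 [703.2 125.1]
 [667.2 132.1]]
 px [285.5 186.6 288.4 170.7 387.7 188.8 384.8 204.7]
 on plane [667.1 131.4   5.8 701.4 125.4   5.8 661.8 -84.8   5.8 627.8 -78.2   5.8]
beaker 1 [642.6 221.1   9.1] [642.6 221.1   9.1] [642.6 221.1   9.1]
tin 396 [540.2 208.2  11.9] [584.3 254.4  24.5] [562.  230.9  19.6]
b1 300 [419.2 235.5  10.3] [452.2 266.9 105.2] [437.1 245.8  62.1]
b2 272 [466.  179.3  10.1] [498.5 212.1 102.4] [482.3 190.7  63.3]
b3 303 [ 426.8 -149.2    9.5] [ 458.8 -116.8  102.6] [ 444.  -127.5   62.1]
b4 333 [ 434.7 -218.1    9.5] [ 467.8 -187.8  106.2] [ 452.2 -197.5   61.2]
side top 410 (((475.03179931640625, 37.330196380615234), (139.1204071044922, 25.205312728881836), 77.22914123535156), array([[447.4, -27.7],
       [471.9, -33.3],
       [502.7, 102.4],
       [478.1, 108. ]], dtype=float32))
b1 [428.2 239.9  50.3]
b2 [472.3 181.2  50.3]
b3 [ 431.1 -147.6   54. ]
b4 [ 439.7 -217.5   57.9]
beaker [629.4 188.6  50.4]
tin [500.6 127.5 116.2]
```

```bash
python3 - <<'E'
import cv2
a=cv2.imread("pics/s0.png")[180:330,210:410];cv2.imwrite("pics/c1.png",cv2.resize(a,(800,600),interpolation=cv2.INTER_CUBIC))
E
```

```text
(no output)
```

View pics/c1.png

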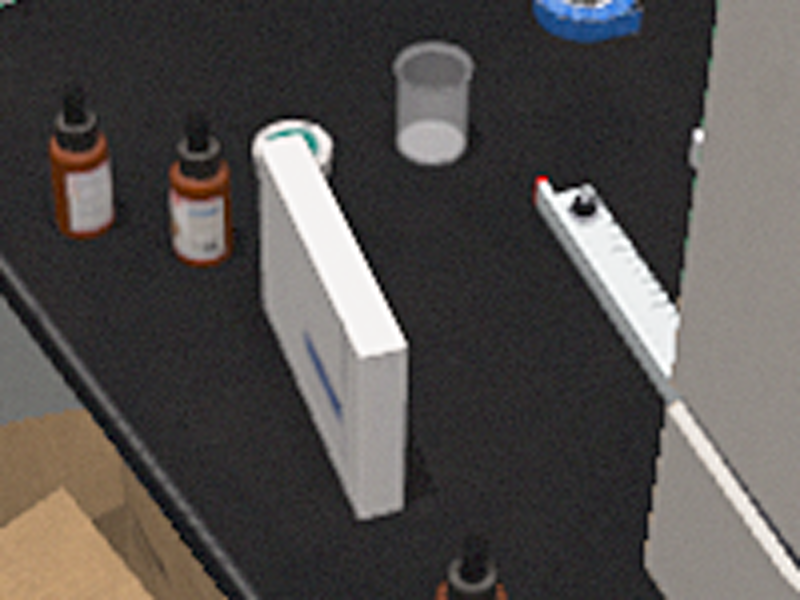

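The crop confirms the carton stands clear with its print (blue stripe) towards the robot. In both views its top edge measures about 118 mm high, yawed 13.2°. The rail is yawed about 10.6° with a lateral offset of about 2 mm. Its back is about 155 mm from the rail, which fits the stated range. Next I approach with open fingers so there are two contact points.

```bash
cat >> h.py <<'E'
def ori(yaw,flip=1):
    a=np.radians(yaw); x=flip*np.array([np.cos(a),np.sin(a),0]); z=np.array([0,0,-1.]); return np.c_[x,np.cross(z,x),z]
E
python3 - <<'E'
from m import *
np.set_printoptions(precision=1,suppress=True)
c,im,d=load("t0");P=cloud(c,d).reshape(-1,3)
q=P[(P[:,1]>270)&(P[:,1]<420)&(P[:,0]>330)&(P[:,0]<600)&(P[:,2]>60)];print("box",q.min(0) if len(q) else None,q.max(0))
s=ctrl.state();print(s["time"],np.array(s["eef_rot"]))
R=None
n=np.array([np.cos(np.radians(-13.2)),np.sin(np.radians(-13.2)),0])
face=np.array([469.2,58.2,0])   # mid of printed face
for f in(1,-1):
    print(f,[ctrl.ik(p,ori(-13.2,f)) for p in (face-45*n+[0,0,230],face-45*n+[0,0,90],face+35*n+[0,0,90],face-40*n+[0,0,-3])])
E
```

```text
Traceback (most recent call last):
ValueError: zero-size array to reduction operation maximum which has no identity
```

```bash
python3 - <<'E'
from m import *
np.set_printoptions(precision=1,suppress=True)
s=ctrl.state();print(s["time"],np.array(s["eef_rot"]))
n=np.array([np.cos(np.radians(-13.2)),np.sin(np.radians(-13.2)),0])
face=np.array([469.2,58.2,0])
for f in(1,-1):
    for p in (face-45*n+[0,0,230],face-45*n+[0,0,90],face+35*n+[0,0,90],face-40*n+[0,0,-3]):
        q=ctrl.ik(p,ori(-13.2,f)); print(f,p,None if q is None else np.array(q))
print(ctrl.ik([200,440,260],ori(60)),ctrl.ik([200,440,260],ori(60,-1)))
E
```

```text
0.1 [[-0.9  0.3 -0. ]
 [ 0.3  0.9 -0. ]
 [-0.  -0.  -1. ]]
1 [425.4  68.5 230. ] [ -40.    13.9   34.9  113.7   -9.6   55.2 -103.6]
1 [425.4  68.5  90. ] [-33.8  26.3  30.3 125.2 -23.6  34.  -89.4]
1 [503.3  50.2  90. ] [-27.3  31.1  28.2 114.7 -22.5  39.6 -88.2]
1 [430.3  67.3  -3. ] [-19.9  34.9  11.5 129.1 -22.1  17.7 -92.5]
-1 [425.4  68.5 230. ] [-12.7  11.8   0.4 113.4  -0.1  54.8  64.5]
-1 [425.4  68.5  90. ] [ -7.9  23.4  -6.2 124.9   4.7  31.9  59.3]
-1 [503.3  50.2  90. ] [ -4.3  28.3  -6.1 114.4   4.7  37.6  63.4]
-1 [430.3  67.3  -3. ] [ -8.   34.2  -6.  129.   11.3  17.3  53. ]
[-76.7  15.   10.8 104.   -3.2  61.2 -94.7] [-42.1  16.9 -35.1 103.6  10.9  62.8  69. ]
```

```bash
python3 - <<'E'
from m import *
np.set_printoptions(precision=1,suppress=True)
yaw=-13.2;n=np.array([np.cos(np.radians(yaw)),np.sin(np.radians(yaw)),0]);O=ori(yaw,-1)
face=np.array([469.2,58.2,0])
ctrl.movep([200,440,260],ori(52,-1))
ctrl.movep(face-45*n+[0,0,210],O)
ctrl.move_straight(face-45*n+[0,0,92],velocity=150)
print(ctrl.state()["time"],ctrl.state()["ft_force"])
print(ctrl.move_straight(face+33*n+[0,0,92],velocity=50,until_force=8))
s=ctrl.state();print(s["time"],s["ee_pos"],s["ft_force"])
ctrl.sleep(.4)
ctrl.move_straight(face-25*n+[0,0,92],velocity=150)
c,im,d=shot("top","t1"); shot("wrist","w1")
print(ctrl.state()["time"])
E
python3 -c "
import cv2,numpy as np
a=cv2.imread('pics/t1.png')[140:340,200:480];b=cv2.imread('pics/w1.png')
cv2.imwrite('pics/v1.png',np.vstack([cv2.resize(a,(420,300)),cv2.resize(b,(400,300))[:, :].copy() if 0 else cv2.copyMakeBorder(cv2.resize(b,(400,300)),0,0,0,20,0)]))"
```

```text
3.775 [0.1 0.4 1.3]
False
5.4833 [501.1  50.7  92. ] [ 0.6  0.2 -0.2]
6.5167
```

View pics/v1.png

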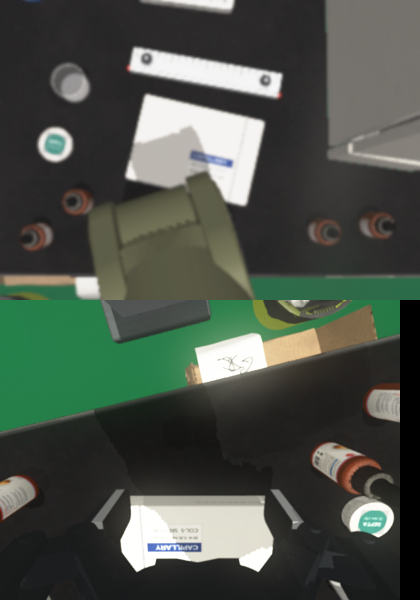

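The carton now lies flat with the print up, centred in front of the rail. In the composite its leading edge runs from about (143,95) to (265,122), nearly parallel to the rail front, from (130,68) to (280,97). I'll measure the gap and yaw.

```bash
cat >> m.py <<'E'
def edges(name):
    """leading edge of lying carton (z=25) and rail front top edge (z=18), as line fits in world xy"""
    c,im,d=load(name); g=im.min(2).astype(int)
    P0=onplane(c,np.c_[np.mgrid[0:480,0:640][1].ravel(),np.mgrid[0:480,0:640][0].ravel()],18).reshape(480,640,3)
    return c,im,d,g,P0
def line(p):  # x = a*y+b robust
    vx,vy,x0,y0=cv2.fitLine(p.astype(np.float32),cv2.DIST_HUBER,0,.01,.01).ravel(); a=vx/vy; return a,x0-a*y0
E
python3 - <<'E'
from m import *
np.set_printoptions(precision=1,suppress=True)
c,im,d,g,_=edges("t1")
car=[];ral=[]
for u in range(292,384):
    col=g[150:270,u].astype(float)
    # from below: carton->dark gap->rail
    v=np.arange(150,270); br=col>110
    seg=np.flatnonzero(np.diff(br.astype(int)))
    tr=[(v[i]+(110-col[i])/(col[i+1]-col[i]),br[i+1]) for i in seg]
    dn=[t for t,b in tr if not b and 170<t<210]; up=[t for t,b in tr if b and 195<t<235]
    if dn: ral.append((u,dn[-1]))
    if up and 302<u<374: car.append((u,up[0]))
ral=onplane(c,ral,18);car=onplane(c,car,25)
for nm,p in(("rail",ral),("carton",car)):
    a,b=line(p[:,:2]); r=p[:,0]-a*p[:,1]-b; print(nm,len(p),"yaw",-np.degrees(np.arctan(a)),"x at y=35:",a*35+b,"y",p[:,1].min(),p[:,1].max(),"res",np.abs(r).mean())
w=g>150; roi=np.zeros_like(w); roi[198:280,270:385]=1
m=comp(roi&(g>90),(340,225)); v,u=np.where(m); h=cv2.convexHull(np.c_[u,v].astype(np.int32)); ap=cv2.approxPolyDP(h,4,True).reshape(-1,2); print(np.c_[ap,onplane(c,ap,25)])
# red caps
r=(im[...,0]>110)&(im[...,1]<70); v,u=np.where(r); k=(v>160)&(v<215)&(u>275)&(u<400); print(np.c_[u,v][k][::3].T, onplane(c,np.c_[u,v][k],18)[::3].T)
print(c[2][2])
E
```

```text
rail 92 yaw -10.675781 x at y=35: 645.2341 y -72.80715160574468 116.7104253942421 res 0.0718312239075695
carton 71 yaw -13.187125 x at y=35: 614.9568 y -50.96253017291679 93.29612009884188 res 0.07965066602026152
[[376.  221.  591.  -57.1  25. ]
 [362.  277.  476.2 -27.4  25. ]
 [283.  257.  517.1 134.2  25. ]
 [297.  202.  631.  105.7  25. ]]
[[285 387]
 [183 203]] [[672.5 629.5]
 [131.4 -81.2]
 [ 18.   18. ]]
[ 0.1  0.  -1. ]
```

```bash
python3 - <<'E'
from m import *
np.set_printoptions(precision=1,suppress=True)
yaw=-10.68;n=np.array([np.cos(np.radians(yaw)),np.sin(np.radians(yaw)),0]);O=ori(yaw,-1)
mid=np.array([496.7,53.4,0])
ctrl.move_straight(mid-42*n+[0,0,90],O,velocity=100)
print(ctrl.move_straight(mid-42*n+[0,0,-2],velocity=100,until_force=10))
s=ctrl.state();print(s["time"],s["ee_pos"],s["ft_force"],s["gripper_width"])
print(ctrl.move_straight(mid-2*n+[0,0,-2],velocity=30,until_force=6))
s=ctrl.state();print(s["time"],s["ee_pos"],s["ft_force"])
shot("top","t2")
hit=ctrl.move_straight(mid+35*n+[0,0,-2],velocity=15,until_force=6)
s=ctrl.state();print(hit,s["time"],s["ee_pos"],(s["ee_pos"]-mid)@n,s["ft_force"])
shot("top","t3");shot("side","s3")
a=cv2.imread('pics/t3.png')[140:340,200:480];b=cv2.imread('pics/s3.png')[180:330,210:410]
cv2.imwrite('pics/v3.png',np.hstack([cv2.resize(a,(420,300)),cv2.resize(b,(380,300))]))
E
```

```text
False
7.8417 [455.7  61.2  -1.6] [ 0.  -0.1  0.3] 85.09565308736167
False
9.325 [494.9  53.9  -1.9] [-0.1  0.  -0.7]
True 10.9167 [517.7  49.3  -2.4] 21.416304658567643 [-0.2 -0.2 -0.7]
```

View pics/v3.png

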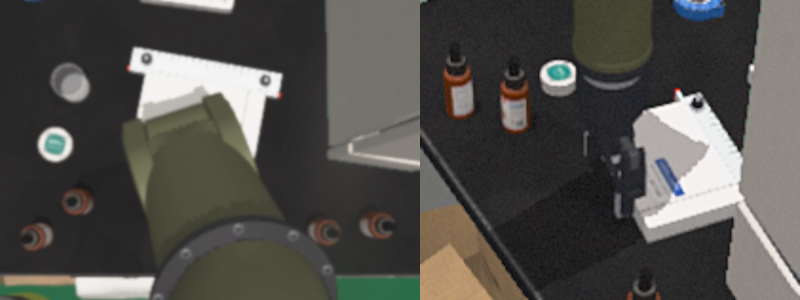

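The carton appears to be against the rail: no dark gap shows in either view, and the contact stop tripped at 6 N, 21 mm past. I'll press once more to seat it, then back off and measure.

```bash
python3 - <<'E'
from m import *
np.set_printoptions(precision=1,suppress=True)
yaw=-10.68;n=np.array([np.cos(np.radians(yaw)),np.sin(np.radians(yaw)),0])
mid=np.array([496.7,53.4,0])
hit=ctrl.move_straight(mid+30*n+[0,0,-2],velocity=10,until_force=10)
s=ctrl.state();print(hit,s["time"],s["ee_pos"],(s["ee_pos"]-mid)@n,s["ft_force"])
ctrl.move_straight(mid-25*n+[0,0,-2],velocity=80)
ctrl.move_straight(mid-25*n+[0,0,240],velocity=150)
p=ctrl.state(); shot("wrist","w4")
ctrl.movep([330,270,280],ori(20,-1))
shot("top","t4");shot("side","s4");print(ctrl.state()["time"])
c,im,d,g,_=edges("t4")
w=g>120
m=np.zeros_like(w);m[160:285,270:400]=w[160:285,270:400]
pts=[]
for u in range(300,370):
    col=g[205:290,u].astype(float); i=np.flatnonzero(col>110)[-1]; 
    if i<84: pts.append((u,205+i+(110-col[i])/(col[i+1]-col[i])))
p=onplane(c,pts,12); p25=onplane(c,pts,25)
a,b=line(p25[:,:2]); print("trailing yaw",-np.degrees(np.arctan(a)),"x at y=53:",a*53+b)
print("expected x at y=53 rail-118:",645.2+.1885*18-118/np.cos(np.radians(10.68)))
a4=cv2.imread('pics/t4.png')[160:270,260:410];b4=cv2.imread('pics/s4.png')[200:310,300:400]
cv2.imwrite('pics/v4.png',np.hstack([cv2.resize(a4,(450,330),interpolation=2),cv2.resize(b4,(300,330),interpolation=2)]))
E
```

```text
True 11.525 [517.5  49.   -3.1] 21.293644082910763 [-0.4 -0.9  0.1]
15.175
trailing yaw -10.537647 x at y=53: 529.3536
expected x at y=53 rail-118: 528.5129183761708
```

View pics/v4.png

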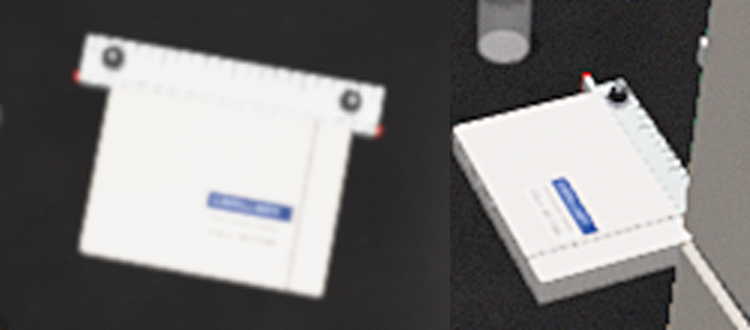

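View pics/w4.png

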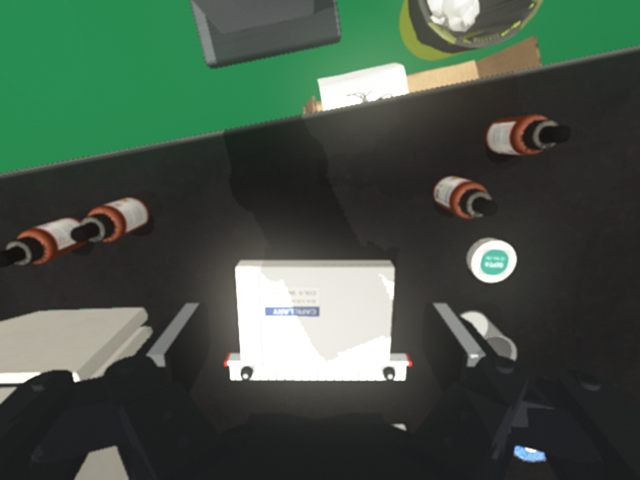

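The wrist view shows the carton's leading edge on the rail between both red caps, with the print up. The bottles, tin and beaker are undisturbed. The carton's yaw is within about 0.15° of the rail's, and its trailing edge is within 1 mm of the flush position.

```bash
python3 -c "
from bench import ctrl
print(ctrl.sign_off())"
```

```text
the job is handed in; nothing more can be done
None
```

The job is handed in at about 15 s: the carton lies printed face up against the rail, as flush as the cameras can show and with both ends inside the red caps, and the beaker, amber bottle and tin were not touched.

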